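# Fit the strip die in the clay extruder and close its retaining gate

### The job

Fit the wide strip die from the wooden rack into the clay extruder's die slot: slide the retaining gate aside, lower the die into the slot until it sits on the bottom (lower it, do not let it drop), then slide the gate fully home over the die's shoulder and let go. Leave the narrow die in the rack, and leave the jar, the bowl and the cup where they stand.

Things in the scene. Friction and masses are not known exactly. Their poses are not given: they have to be found in the camera images.
- die_seat (a point): Centre of the floor of the extruder's die slot, 30 mm above the table. z up, x along the slot, barrel towards +y, gate at the -x end. The slot is open at the top: 94 mm long in x, 13 mm wide in y, 77 mm deep, so its mouth and the head's flat top are 107 mm above the table; the mouth is bevelled, 5 mm wider on each side over its top 5 mm.
- extruder: Bench clay extruder, fixed: grey foot, aluminium die head (124 mm in x, 45 mm in y), then to +y a round barrel (68 mm, flanges 80 mm, below the head top) and a blue motor box ending 375 mm from the slot, 142 mm tall. Origin on the table under die_seat, same axes. On the head two low gate rails run to x = -129 mm, 42 mm over both, tops 117 mm above the table.
- gate_handle (a point): On the gate's upright steel handle, a fin 22 mm in x, 12 mm thick in y, from 115 to 165 mm above the table; this point is 142 mm above the table, axes as die_seat. The gate is a flat plate 6 mm thick, 30 mm wide, underside 109 mm above the table. Closed, the handle is at x = -68 mm from die_seat and the plate covers the slot's -x end up to x = -20 mm.
- gate (a joint): How far the gate is open, in m: 0 fully home (closed), 0.045 fully open, a stop at both ends. It opens towards -x of die_seat and stays where it is left; friction about 2 N, plus a little drag. From 0.030 the whole slot is free. At the start it is open 0 to 0.012.
- strip_die_center (a point): Centre of the die to fit, 62.5 mm above its lower edge, z up. A flat upright aluminium plate, 90 mm wide in its x, 10 mm thick in y, 75 mm tall, with a slit 52 x 12 mm; from the middle of its top rises a tab 26 mm wide, 10 mm thick, 50 mm tall. About 0.2 kg. Either way round fits. Seated, its lower edge is on the slot's floor, its shoulders 2 mm below the head's top.
- strip_die_tab (a point): Middle of the strip die's tab, 103 mm above the die's lower edge; axes as strip_die_center.
- strip_die: The strip die again; origin at the middle of its lower edge, axes as strip_die_center.
- rack: Fixed wooden rack, 120 mm in x, 140 mm in y, 35 mm tall, origin at the centre of its underside. Two grooves along x, at y = +40 and -40 mm, 25 mm deep, floor 10 mm above the table, each holding one upright die. Which groove holds which die changes.
- narrow_die_center (a point): The other die, which stays in the rack: same thickness, height and tab, but 56 mm wide, with a round hole of 24 mm. Centre, 62.5 mm above its lower edge.
- jar: Bystander: glass jar of wooden sticks, 68 mm across, 155 mm tall with sticks; origin at the centre of its underside.
- bowl: Bystander: white plastic bowl 150 mm across, 60 mm tall; origin at the centre of its underside.
- cup: Bystander: terracotta cup 72 mm across, 80 mm tall; origin at the centre of its underside.
Not all that is in view belongs to the job. Leave any yellow look-alike of the strip_die alone.

How it is judged (in metres and radians):
On the way, in this order (a step that is already met when the one before it is completed fails the run):
1. the gate is slid aside, at least 28 mm open (value of joint gate above 0.028 m), for 0.1 s.
2. the strip die is down in the slot with the gate still aside (x of strip_die_center in the frame of die_seat between -0.004 and 0.004 m and y of strip_die_center in the frame of die_seat between -0.004 and 0.004 m and z of strip_die_center in the frame of die_seat between 0.0585 and 0.0655 m and angle between the x axis of strip_die_center and the x axis of die_seat, either way round below 0.08 rad and angle between strip_die_center's own z axis and vertical below 0.05 rad and value of joint gate above 0.024 m), for 0.2 s.
At the end, for the whole second after the job is handed in: The strip die sits upright in the extruder's slot, centre within 4 mm of the slot's middle each way and its lower edge within 3 mm of the slot's floor, at rest, and the gate is closed to within 4 mm of its stop (x of strip_die_center in the frame of die_seat between -0.004 and 0.004 m and y of strip_die_center in the frame of die_seat between -0.004 and 0.004 m and z of strip_die_center in the frame of die_seat between 0.0585 and 0.0655 m and angle between the x axis of strip_die_center and the x axis of die_seat, either way round below 0.08 rad and angle between strip_die_center's own z axis and vertical below 0.05 rad and value of joint gate below 0.004 m and linear speed of strip_die below 0.02 m/s); the robot touches nothing.
It fails at once if the strip die is dropped down the slot (faster than 0.45 m/s inside it) (x of strip_die_center in the frame of die_seat between -0.006 and 0.006 m and y of strip_die_center in the frame of die_seat between -0.006 and 0.006 m and z of strip_die_center in the frame of die_seat between 0.04 and 0.13 m and linear speed of strip_die above 0.45 m/s).
It fails at once if the narrow die is moved more than 25 mm (distance of narrow_die_center from where it was at the start of the episode above 0.025 m).
It fails at once if the jar is moved more than 30 mm (distance of jar from where it was at the start of the episode above 0.03 m).
It fails at once if the bowl is moved more than 30 mm (distance of bowl from where it was at the start of the episode above 0.03 m).
It fails at once if the cup is moved more than 30 mm (distance of cup from where it was at the start of the episode above 0.03 m).
It also fails if it takes over 61 s, if anything falls off the work surface, if the arm or the gripper's body presses on something with over 40 N, if the wrist force passes 120 N, or if a joint passes its speed limit or range.

### The arm

A 6-joint arm with a two-finger parallel gripper is mounted at the origin on the work surface. World frame = base frame: x ahead of the robot, y to its left, z up, the work surface at z = 0. Lengths are in mm, angles in degrees, forces in N, time in s.
With the tool pointing down it reaches from about 350 to 850 mm from the base axis. Payload 8.1 kg.
Tool frame: the origin (TCP) lies midway between the tips of the shut fingers; the grasp point (between the pads) lies 19 mm behind it; z points along the fingers, y is the line along which they close (so a half turn about z gives the same grasp; the last joint's range is limited). The gripper opens to 85 mm and grips with 20 to 120 N. Pads are 22 mm wide; open, the fingers measure 114 mm over their backs; the gripper's body (76 mm by 85 mm) begins 54 mm behind the grasp point. The pads swing forward as they close: fully open they stand 13 mm farther back than shut.
Start: joints at [-70.669, 7.471, 85.268, -0, 87.261, -4.893], TCP at [246.209, -547.162, 231.292] pointing down, gripper open.
Joint ranges: [-169.43, 169.43], [-51.17, 129.36], [1.28, 143.12], [-76.62, 256.62], [0, 156.53], [-152.29, 152.29]. Speed limits (degrees/s): [136.94, 136.94, 159.86, 180, 180, 180].

### API

Orientations are given as [roll, pitch, yaw] about the fixed x, y, z axes, in that order (R = Rz(yaw) Ry(pitch) Rx(roll)).
In Python, from bench import sense, snapshot, camera_params, hand_in, masks_of, pinpoint gives the robot as it stands.
- The arm moves only by the tool step_arm, never from a script. Its argument "targets" is a list of rows, each an object with "angular": the turn, a rotation vector about the tool's x, y, z scaled (see below), a list of three; "dp": the shift along the tool's x, y, z scaled (see below), a list of three; "fingers": the closure, from 0 (fully open) to 1 (shut). A call has exactly 8 rows; each row is the pose to reach, as a shift and turn from the pose commanded when the call began, along the tool's axes at that moment, turning the shorter way round; what a row does not reach only later rows make up. The controller multiplies each number of a shift by 0.2 m and each number of a turn by 180 degrees. A row lasts 1/8 s, in which the tool goes at most 62.5 mm and 10.7 degrees, less where a joint would pass 70% of its speed; a pose out of reach is approached as far as the arm can. A call with a number of a shift or a turn outside -1 to 1 is refused whole. A call with a gripper value outside its range is refused whole. The fingers move at their own pace and stop on an object; "newtons" is the grip in N (left out, the last holds). Time passes only in rows, so rows that repeat a pose let the fingers close, or fill a call up. It gives the time, the measured TCP pose, the force, the opening and the grip force at its end, in the units of the state.
- sense(): the state, without advancing time (a new reading comes with each control period).
- snapshot(name): name is "side" or "top"; returns the picture (420x560x3 uint8, blue, green, red); there is no depth.
- camera_params(name): a dict with "vfov" (degrees; the focal length in pixels is half the picture's height over the tangent of half this angle, whatever the lens; pixels are square), "cx", "cy" (the principal point, pixels), "D" ([k1, k2, p1, p2, k3] as OpenCV has them; the pictures are not rectified), "R" (3x3) and "t" (3): a world point X has camera coordinates R X + t. Camera axes: x right, y down, z forward; pixel columns grow to the right and rows downward; lengths in mm; the calibration is good to about 2 mm. A picture is of the moment at which its call begins. camera_params takes no time and is no camera call.
- hand_in(): hands the job in; it is judged then, once.
Trained networks look in the newest picture that a camera, given by its name, has taken for a name from the list of things; names that differ only in an ending like _2 or _b are one class to them, and where a whole thing is asked for, a point or a joint stands for the part that bears it (a point fixed in the world has none). Each returns a list of dicts, best first, with "conf" (0 to 1); they miss things now and then, are a little off and sometimes report something else, mostly with a low value. They report only what shows in the picture. A call takes as long as a camera call. They do not tell look-alikes from the thing itself.
- masks_of(camera, label): "pixels" (420x560 bool, what is visible of it) and "at" ([column, row] in pixels, amid what is visible of it).
- pinpoint(camera, label): "at" ([column, row] in pixels: a listed point, or the origin of a listed thing).
The state is a dict: "time": time; "joint_pos": joint angles; "qd": joint speeds; "joint_efforts": joint torques, N m; "tool_pos": TCP position; "tcp_rot": TCP orientation; "ft_force": force on the tool from outside, world axes, zero at the start; "wrist_torque": the same for the moment, N m; "finger_gap": finger opening in mm; "grip_force": force on a finger pad.
Only numpy, scipy, OpenCV 4.12 (cv2) and the standard library are available. Lean on these libraries where they do the work, as an engineer would, in place of code of your own. Each camera call takes 0.05 s, during which the arm holds its last target. There are 200 camera calls.

## Working session

There is one attempt and no reset: what is moved stays moved. The work goes in short steps, Python scripts to look and compute and a tool call to move; the robot and the scene stay as the last step left them, time stands still between calls to the robot, and variables do not carry over. Pictures are saved under pics/ and viewed, at most 10 in all, crops included, and the job is handed in when it is done.

Besides the shell and the picture viewer there is one more tool, called after ">>>" in YAML: its name, and indented under it one key for each argument. step_arm: Moves the arm, as the interface text tells. Its arguments: {"type":"object","properties":{"targets":{"type":"array","items":{"type":"object","properties":{"angular":{"type":"array","items":{"type":"number","minimum":-1,"maximum":1}},"dp":{"type":"array","items":{"type":"number","minimum":-1,"maximum":1}},"fingers":{"type":"number"}}}},"newtons":{"type":"number"}},"required":["targets"]}

```bash
mkdir -p pics
cat > h.py <<'E'
import numpy as np, cv2
from bench import *
def K(n):
    p=camera_params(n); f=210/np.tan(np.radians(p["vfov"])/2)
    return np.array([[f,0,p["cx"]],[0,f,p["cy"]],[0,0,1.]]),np.array(p["D"],float),np.array(p["R"],float),np.array(p["t"],float).ravel()
def ray(n,uv):
    k,D,R,t=K(n); q=cv2.undistortPoints(np.array([[uv]],float),k,D)[0,0]
    return -R.T@t, R.T@np.array([q[0],q[1],1])
def atz(n,uv,z):
    c,d=ray(n,uv); return c+d*(z-c[2])/d[2]
def proj(n,X):
    k,D,R,t=K(n); return cv2.projectPoints(np.array(X,float).reshape(-1,1,3),cv2.Rodrigues(R)[0],t,k,D)[0][:,0]
def tri(a,b):
    A=np.zeros((3,3));v=np.zeros(3)
    for n,u in (("side",a),("top",b)):
        c,d=ray(n,u); d/=np.linalg.norm(d); P=np.eye(3)-np.outer(d,d); A+=P; v+=P@c
    return np.linalg.solve(A,v)
E
python3 - <<'E'
from h import *
ims=[snapshot(n) for n in ("side","top")]
for n,i in zip(("side","top"),ims): cv2.imwrite(f"pics/{n}0.png",i)
for n in ("side","top"):
    print(n,"cam at",np.round(ray(n,(280,210))[0]))
    for l in ["die_seat","extruder","gate_handle","strip_die_center","strip_die_tab","strip_die","rack","narrow_die_center","jar","bowl","cup"]:
        print(n,l,[(round(d["conf"],2),np.round(d["at"],1).tolist()) for d in pinpoint(n,l)[:3]])
print(sense()["time"],sense()["tcp_rot"])
E
```

```text
side cam at [359. 483. 537.]
side die_seat [(0.37, [321.1, 194.1])]
side extruder [(0.78, [204.9, 346.0])]
side gate_handle [(0.63, [250.0, 283.1]), (0.47, [204.7, 347.1])]
side strip_die_center [(0.89, [278.0, 255.4]), (0.73, [227.5, 180.2]), (0.72, [298.1, 191.6])]
side strip_die_tab [(0.89, [297.2, 175.9]), (0.67, [225.6, 169.1]), (0.58, [275.9, 240.7])]
side strip_die [(0.96, [224.0, 208.0]), (0.82, [275.7, 283.2]), (0.81, [295.6, 221.0])]
side rack [(0.87, [289.7, 229.5]), (0.54, [319.7, 194.1])]
side narrow_die_center [(0.6, [282.2, 210.6])]
side jar [(0.57, [319.0, 191.9])]
side bowl [(0.75, [170.0, 246.1])]
side cup [(0.85, [406.4, 236.3])]
top cam at [ 455. -124. 1074.]
top die_seat [(0.91, [185.9, 205.2])]
top extruder [(0.86, [180.4, 205.6])]
top gate_handle [(0.57, [173.9, 226.7]), (0.21, [341.6, 306.4])]
top strip_die_center [(0.76, [327.5, 146.8]), (0.74, [330.7, 209.1]), (0.61, [247.3, 223.6])]
top strip_die_tab [(0.72, [332.9, 209.1]), (0.67, [245.4, 221.1])]
top strip_die [(0.76, [330.0, 150.3]), (0.67, [248.4, 226.0]), (0.51, [331.0, 214.0])]
top rack []
top narrow_die_center [(0.58, [299.1, 207.8])]
top jar [(0.65, [376.0, 223.1]), (0.54, [260.3, 131.0])]
top bowl [(0.76, [257.4, 131.3])]
top cup [(0.87, [344.5, 306.7])]
1.2 [-1.79995669e+02 -1.64009082e-04  2.42258810e+01]
```

View pics/side0.png

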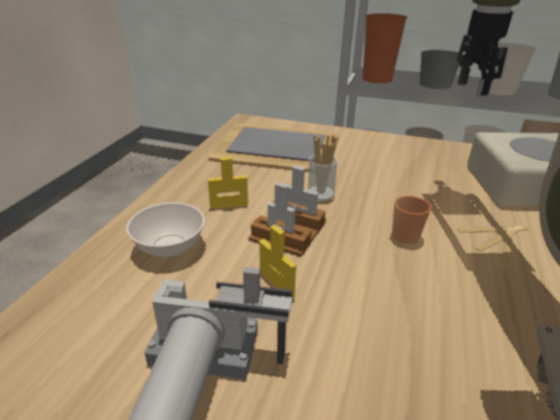

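View pics/top0.png

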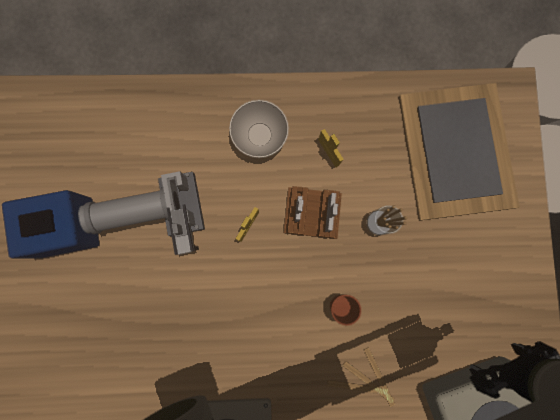

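The side view shows the extruder at (215,320) with the gate handle at (250,283). The strip-die candidates are:
- Yellow at side (228,185) / top (330,148): look-alike.
- Yellow at side (277,260) / top (247,224): look-alike.
- Grey wide plate in the rack's far groove, side (298,195) / top (332,210): fits the description, being aluminium, wide and in the rack.
- Grey at side (282,213) / top (298,207): the narrow die.

I'll confirm this in an enlarged crop.

Run:
```python
from h import *
s=cv2.imread("pics/side0.png"); t=cv2.imread("pics/top0.png")
a=cv2.resize(s[150:310,225:345],None,fx=3.7,fy=3.7,interpolation=cv2.INTER_CUBIC)
b=cv2.resize(t[165:265,155:355],None,fx=4,fy=4,interpolation=cv2.INTER_CUBIC)
cv2.imwrite("pics/c1.png",a); cv2.imwrite("pics/c2.png",b)
for l in ["strip_die","narrow_die_center","rack","gate_handle","extruder"]:
  for n in ("side","top"):
    for d in masks_of(n,l)[:4]:
        m=d["pixels"].astype(np.uint8); ys,xs=np.where(m)
        r=cv2.minAreaRect(np.c_[xs,ys].astype(np.float32))
        print(n,l,round(d["conf"],2),np.round(d["at"]),m.sum(),"rect",np.round(r[0],1),np.round(r[1],1),round(r[2],1))
print("tab wide",tri((297.2,175.9),(332.9,209.1)))
print("seat",atz("top",(185.9,205.2),30),atz("top",(180.4,205.6),0))
print("handle",tri((250,283.1),(173.9,226.7)), atz("side",(250,283.1),142),atz("top",(173.9,226.7),142))
```

```text
side strip_die 0.95 [223. 189.] 1455 rect [227.  181.9] [51.6 40.7] 84.8
side strip_die 0.94 [277. 262.] 1529 rect [277.8 261.7] [71.7 36.1] 87.7
side strip_die 0.78 [297. 197.] 812 rect [302.5 189.5] [47. 27.] 90.0
top strip_die 0.88 [331. 147.] 458 rect [331.7 146.3] [37.9 16.8] 57.3
top strip_die 0.84 [246. 223.] 214 rect [246.8 222.9] [ 7.7 35. ] 32.5
top strip_die 0.66 [332. 212.] 333 rect [331.4 211.7] [10.1 39.7] 5.7
side narrow_die_center 0.82 [283. 210.] 875 rect [281.  207.5] [49. 26.] 90.0
top narrow_die_center 0.56 [299. 210.] 154 rect [298.2 209.1] [ 7.5 24.1] 11.3
side rack 0.78 [298. 230.] 1834 rect [287.3 227.8] [72.1 51.3] 14.5
top rack 0.71 [311. 215.] 2076 rect [311.9 211.8] [55.  47.8] 6.2
side gate_handle 0.64 [245. 290.] 1111 rect [241.9 285.5] [46.4 38.3] 8.1
top gate_handle 0.59 [177. 222.] 351 rect [178.  222.4] [26.5 14. ] 80.5
side extruder 0.84 [198. 340.] 13723 rect [214.3 347.4] [140.9 174.5] 11.4
top extruder 0.61 [ 85. 217.] 10084 rect [103.4 225. ] [ 82.3 198.3] 80.3
tab wide [ 560.30992665 -267.74414824  114.58575751]
seat [589.69131616  91.94029734  30.        ] [592.88074226 112.30457407   0.        ]
handle [524.61232928  94.10594288 144.14461514] [522.81112163  91.64186835 142.        ] [527.34891294  95.39546828 142.        ]
```

View pics/c1.png

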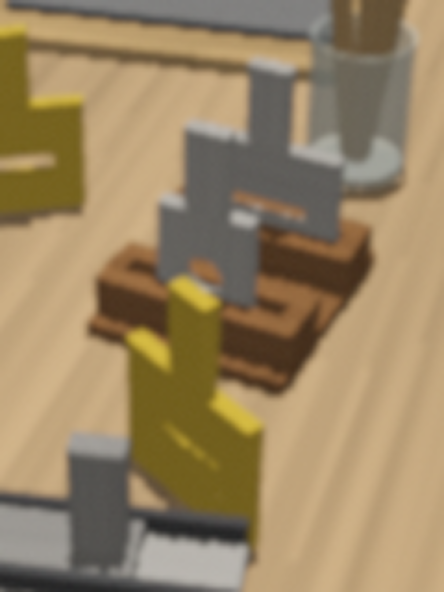

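View pics/c2.png

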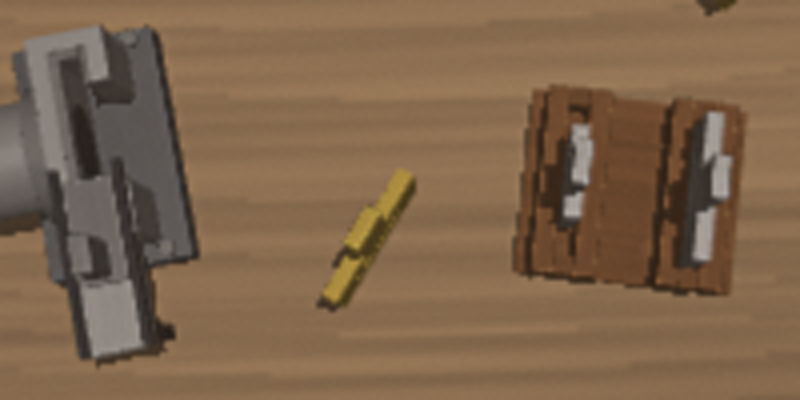

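Confirmed: the grey wide plate with the long slit is in the rack's -y groove (c1 (285,170), c2 (710,190)). The narrow one with the round hole is in the +y groove. I'll fit the poses of the extruder, die and gate to image edges.

```bash
cat > fit.py <<'E'
from h import *
from scipy.optimize import minimize
def seg(a,b,n=25): return np.linspace(a,b,n)
def rect(x0,x1,y0,y1,z): return [((x0,y0,z),(x1,y0,z)),((x1,y0,z),(x1,y1,z)),((x1,y1,z),(x0,y1,z)),((x0,y1,z),(x0,y0,z))]
EXT=rect(-18,62,-22.5,22.5,107)[:3]+[((-18,-11.5,107),(52,-11.5,107)),((-18,11.5,107),(52,11.5,107)),((52,-11.5,107),(52,11.5,107)),
 ((-129,-21,117),(-62,-21,117)),((-129,21,117),(-62,21,117))]
DIE=[((-45,-5,75),(45,-5,75)),((-45,5,75),(-13,5,75)),((13,5,75),(45,5,75)),((-45,-5,75),(-45,5,75)),((45,-5,75),(45,5,75))]+rect(-13,13,-5,5,125)+[((s*13,t*5,75),(s*13,t*5,125)) for s in(-1,1) for t in (-1,1)]
def world(P,p): 
    c,s=np.cos(p[2]),np.sin(p[2]); P=np.asarray(P,float)
    return np.c_[c*P[:,0]-s*P[:,1]+p[0], s*P[:,0]+c*P[:,1]+p[1],P[:,2]]
def grads(files,sig):
    o={}
    for n,f in files.items():
        g=cv2.GaussianBlur(cv2.imread(f,0).astype(np.float32),(0,0),sig)
        o[n]=(cv2.Sobel(g,5,1,0),cv2.Sobel(g,5,0,1))
    return o
def score(p,segs,G,z0):
    t=0
    for n,(gx,gy) in G.items():
        for a,b in segs:
            P=world(seg(np.array(a,float)+[0,0,z0],np.array(b,float)+[0,0,z0]),p); u=proj(n,P).astype(np.float32)
            d=u[-1]-u[0]; L=np.hypot(*d)
            if L<3: continue
            nx,ny=-d[1]/L,d[0]/L
            f=lambda g:cv2.remap(g,u[:,0].copy(),u[:,1].copy(),1).ravel()
            t+=min(L,25)*np.mean(np.minimum(np.abs(f(gx)*nx+f(gy)*ny),120))
    return t
def fit(p,segs,files,z0=0):
    p=np.array(p,float)
    for sig,r in ((2.5,8),(1.2,4),(0.8,2)):
        G=grads(files,sig); best=None
        for dx in (-r,0,r):
            for dy in (-r,0,r):
                q=p+[dx,dy,0]
                s=np.array([q+[0,0,0],q+[r/2,0,0],q+[0,r/2,0],q+[0,0,.05]])
                m=minimize(lambda v:-score(v,segs,G,z0),q,method="Nelder-Mead",options=dict(initial_simplex=s,maxiter=120))
                if best is None or m.fun<best.fun: best=m
        p=best.x
    return p,-best.fun
def draw(im,n,p,segs,z0,c,k,off):
    for a,b in segs:
        u=proj(n,world([np.array(a,float)+[0,0,z0],np.array(b,float)+[0,0,z0]],p))
        u=np.round((u-off+.5)*k).astype(int); cv2.line(im,tuple(map(int,u[0])),tuple(map(int,u[1])),c,1)
E
python3 - <<'E'
from fit import *
e=atz("top",(172.5,177),107); y=np.radians(11)
p0=[e[0]-52*np.cos(y),e[1]-52*np.sin(y),y]; d0=[560.3,-267.7,np.radians(-6)]
print("init",p0)
F={n:f"pics/{n}0.png" for n in("side","top")}
pe=pd=None
for name,fs in (("both",F),("top",{"top":F["top"]}),("side",{"side":F["side"]})):
    a,s=fit(p0,EXT,fs); b,r=fit(d0,DIE,fs,10)
    print(name,"ext",np.round(a[:2],1),np.degrees(a[2]).round(2),round(s),"die",np.round(b[:2],1),np.degrees(b[2]).round(2),round(r))
    if pe is None: pe,pd=a,b
G=grads(F,1.0)
fin=lambda g:rect(-79-g,-57-g,-6,6,165)+[((-79-g,s*6,125),(-79-g,s*6,165)) for s in(-1,1)]+[((-20-g,-13,115),(-20-g,13,115))]
gs=np.arange(0,15,1.); print("gate",[round(score(pe,fin(g),G,0)) for g in gs])
T=cv2.resize(cv2.imread(F["top"])[165:265,155:355],None,fx=4,fy=4); S=cv2.resize(cv2.imread(F["side"])[165:315,140:340],None,fx=4,fy=4)[:,:]
for im,n,o in ((T,"top",(155,165)),(S,"side",(140,165))):
    draw(im,n,pe,EXT,0,(0,0,255),4,np.array(o)); draw(im,n,pd,DIE,10,(0,255,0),4,np.array(o))
    draw(im,n,pe,fin(5),0,(255,0,255),4,np.array(o))
cv2.imwrite("pics/o1.png",cv2.resize(np.vstack([T,S]),(480,600)) if 0 else T); cv2.imwrite("pics/o2.png",S)
np.savez("fit.npz",pe=pe,pd=pd)
E
```

```text
init [np.float64(596.3566706701492), np.float64(97.10533434419446), np.float64(0.19198621771937624)]Traceback (most recent call last):
  File "<stdin>", line 8, in <module>
  File "fit.py", line 36, in fit
    m=minimize(lambda v:-score(v,segs,G,z0),q,method="Nelder-Mead",options=dict(initial_simplex=s,maxiter=120))
    res = _minimize_neldermead(fun, x0, args, callback, bounds=bounds,
                               **options)
    fsim[k] = func(sim[k])
              ~~~~^^^^^^^^
    fx = function(np.copy(x), *(wrapper_args + args))
  File "fit.py", line 36, in <lambda>
    m=minimize(lambda v:-score(v,segs,G,z0),q,method="Nelder-Mead",options=dict(initial_simplex=s,maxiter=120))
                         ~~~~~^^^^^^^^^^^^^
  File "fit.py", line 21, in score
    P=world(seg(np.array(a,float)+[0,0,z0],np.array(b,float)+[0,0,z0]),p); u=proj(n,P).astype(np.float32)
                                                                             ~~~~^^^^^
  File "h.py", line 12, in proj
    k,D,R,t=K(n); return cv2.projectPoints(np.array(X,float).reshape(-1,1,3),cv2.Rodrigues(R)[0],t,k,D)[0][:,0]
            ~^^^
  File "h.py", line 4, in K
    p=camera_params(n); f=210/np.tan(np.radians(p["vfov"])/2)
ValueError: time passes only in moves, steps and waits
```

```bash
sed -i 's/^def K(n):/import functools\n@functools.cache\ndef K(n):/' h.py
cat > run1.py <<'E'
from fit import *
e=atz("top",(172.5,177),107); y=np.radians(11)
p0=[e[0]-52*np.cos(y),e[1]-52*np.sin(y),y]; d0=[560.3,-267.7,np.radians(-6)]
F={n:f"pics/{n}0.png" for n in("side","top")}
pe=pd=None
for name,fs in (("both",F),("top",{"top":F["top"]}),("side",{"side":F["side"]})):
    a,s=fit(p0,EXT,fs); b,r=fit(d0,DIE,fs,10)
    print(name,"ext",np.round(a[:2],1),np.degrees(a[2]).round(2),round(s),"die",np.round(b[:2],1),np.degrees(b[2]).round(2),round(r))
    if pe is None: pe,pd=a,b
G=grads(F,1.0)
fin=lambda g:rect(-79-g,-57-g,-6,6,165)+[((-79-g,s*6,125),(-79-g,s*6,165)) for s in(-1,1)]+[((-20-g,-13,115),(-20-g,13,115))]
gs=np.arange(0,15,1.); sc=[round(score(pe,fin(g),G,0)) for g in gs]; print("gate",sc); g=gs[np.argmax(sc)]
T=cv2.resize(cv2.imread(F["top"])[165:265,155:355],None,fx=3,fy=3); S=cv2.resize(cv2.imread(F["side"])[165:315,140:340],None,fx=3,fy=3)
for im,n,o in ((T,"top",(155,165)),(S,"side",(140,165))):
    draw(im,n,pe,EXT,0,(0,0,255),3,np.array(o)); draw(im,n,pd,DIE,10,(0,255,0),3,np.array(o))
    draw(im,n,pe,fin(g),0,(255,0,255),3,np.array(o))
c=np.vstack([T,S])[:600]; print(c.shape)
cv2.imwrite("pics/o1.png",cv2.resize(np.vstack([T,S]),None,fx=.8,fy=.8))
np.savez("fit.npz",pe=pe,pd=pd)
E
time python3 run1.py
```

```text
both ext [596.5 102.5] 9.4 24492 die [ 558.8 -268.5] -5.35 25345
top ext [596.3 102.5] 9.21 13916 die [ 558.7 -268.8] -7.07 11103
side ext [587.5 100.3] 9.19 11198 die [ 556.7 -261.3] -6.74 16581
gate [3967, 4326, 4755, 5425, 6168, 7576, 9005, 10020, 10599, 10058, 8990, 7767, 6652, 6466, 6417]
(600, 600, 3)
real	1m34.821s
user	1m35.220s
sys	0m0.228s
```

View pics/o1.png

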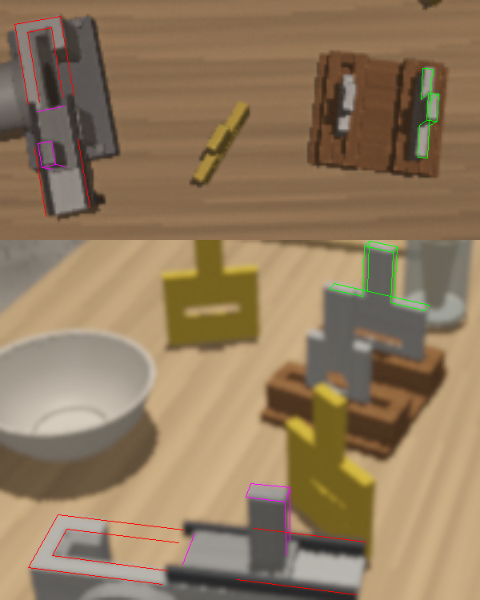

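Both fits line up with the picture: seat about (596.5, 102.5) at yaw 9.3°, gate about 8 mm open, die about (558.8, -268.5) at yaw about -6.3°. Next is the move above the gate handle.

```bash
cat > go.py <<'E'
import sys,numpy as np
from scipy.spatial.transform import Rotation as Ro
from bench import sense
def rel(p0,r0,p1,yaw):
    A=Ro.from_euler("xyz",r0,degrees=True); B=Ro.from_euler("xyz",[180,0,yaw],degrees=True)
    return A.inv().apply(np.array(p1)-p0)/200,(A.inv()*B).as_rotvec(degrees=True)/180
def ext(x,y=0):  # extruder frame -> world
    a=np.radians(9.3); return 596.5+x*np.cos(a)-y*np.sin(a),102.5+x*np.sin(a)+y*np.cos(a)
if __name__=="__main__":
    s=sense(); x,y,z,w=map(float,sys.argv[1:5])
    d,a=rel(np.array(s["tool_pos"]),s["tcp_rot"],(x,y,z),w)
    print(s["time"],np.round(s["tool_pos"],1),np.round(s["tcp_rot"],2),"dp",np.round(d,4),"ang",np.round(a,4))
E
python3 go.py 521.5 90.2 230 9.3; python3 -c "
from go import *
print(ext(-76),rel(np.zeros(3),[180,0,9.3],[100,0,0],9.3))"
```

```text
1.7 [ 246.2 -547.2  231.3] [-180.      0.     24.22] dp [ 2.5629 -2.3413  0.0065] ang [-0.      0.      0.0829]
(np.float64(521.4989655530826), np.float64(90.21810959614456)) (array([4.93427858e-01, 8.08019106e-02, 9.89538011e-18]), array([0., 0., 0.]))
```

>>> step_arm:
  targets:
    - {"dp":[0.25,-0.23,0],"angular":[0,0,0.03],"fingers":0}
    - {"dp":[0.5,-0.46,0],"angular":[0,0,0.06],"fingers":0}
    - {"dp":[0.75,-0.69,0],"angular":[0,0,0.083],"fingers":0}
    - {"dp":[1,-0.92,0],"angular":[0,0,0.083],"fingers":0}
    - {"dp":[1,-0.92,0],"angular":[0,0,0.083],"fingers":0}
    - {"dp":[1,-0.92,0],"angular":[0,0,0.083],"fingers":0}
    - {"dp":[1,-0.92,0],"angular":[0,0,0.083],"fingers":0}
    - {"dp":[1,-0.92,0],"angular":[0,0,0.083],"fingers":0}
  newtons: 40

```text
time: 2.7
tool_pos: [352.6, -298.3, 231.2]
tcp_rot: [-180.0, 0.0, 9.2]
ft_force: [-0.3, -0.6, -0.4]
finger_gap: 85.3
grip_force: 0.0
```

```bash
python3 go.py 521.5 90.2 230 9.3
```

```text
2.7 [ 352.6 -298.3  231.2] [-1.8e+02  2.0e-02  9.2e+00] dp [ 1.144  -1.7823  0.0057] ang [-0.      0.0001 -0.0006]
```

>>> step_arm:
  targets:
    - {"dp":[0.2,-0.3,0],"fingers":0}
    - {"dp":[0.4,-0.6,0],"fingers":0}
    - {"dp":[0.57,-0.89,0],"fingers":0}
    - {"dp":[0.57,-0.89,0],"fingers":0}
    - {"dp":[0.57,-0.89,0],"fingers":0}
    - {"dp":[0.57,-0.89,0],"fingers":0}
    - {"dp":[0.57,-0.89,0],"fingers":0}
    - {"dp":[0.57,-0.89,0],"fingers":0}

```text
validation failed for argument at $.ta...
```

>>> step_arm:
  targets:
    - {"dp":[0.2,-0.3,0],"fingers":0}
    - {"dp":[0.4,-0.6,0],"fingers":0}
    - {"dp":[0.57,-0.89,0],"fingers":0}
    - {"dp":[0.57,-0.89,0],"fingers":0}
    - {"dp":[0.57,-0.89,0],"fingers":0}
    - {"dp":[0.57,-0.89,0],"fingers":0}
    - {"dp":[0.57,-0.89,0],"fingers":0}
    - {"dp":[0.57,-0.89,0],"fingers":0}

```text
validation failed for argument at $.ta...
```

```bash
python3 go.py 521.5 90.2 128 9.3
```

```text
2.7 [ 352.6 -298.3  231.2] [-1.8e+02  2.0e-02  9.2e+00] dp [ 1.1441 -1.7823  0.5157] ang [-0.      0.0001 -0.0006]
```

Angular has to be given in every row.

>>> step_arm:
  targets:
    - {"dp":[0.2,-0.3,0],"angular":[0,0,0],"fingers":0}
    - {"dp":[0.4,-0.6,0],"angular":[0,0,0],"fingers":0}
    - {"dp":[0.57,-0.89,0],"angular":[0,0,0],"fingers":0}
    - {"dp":[0.57,-0.89,0],"angular":[0,0,0],"fingers":0}
    - {"dp":[0.57,-0.89,0],"angular":[0,0,0],"fingers":0}
    - {"dp":[0.57,-0.89,0],"angular":[0,0,0],"fingers":0}
    - {"dp":[0.57,-0.89,0],"angular":[0,0,0],"fingers":0}
    - {"dp":[0.57,-0.89,0],"angular":[0,0,0],"fingers":0}

```text
time: 3.7
tool_pos: [436.6, -104.2, 231.3]
tcp_rot: [180.0, 0.0, 9.2]
ft_force: [0.2, -0.4, -0.1]
finger_gap: 85.4
grip_force: 0.0
```

>>> step_arm:
  targets:
    - {"dp":[0.2,-0.3,0],"angular":[0,0,0],"fingers":0}
    - {"dp":[0.4,-0.6,0],"angular":[0,0,0],"fingers":0}
    - {"dp":[0.57,-0.89,0],"angular":[0,0,0],"fingers":0}
    - {"dp":[0.57,-0.89,0],"angular":[0,0,0],"fingers":0}
    - {"dp":[0.57,-0.89,0],"angular":[0,0,0],"fingers":0}
    - {"dp":[0.57,-0.89,0],"angular":[0,0,0],"fingers":0}
    - {"dp":[0.57,-0.89,0],"angular":[0,0,0],"fingers":0}
    - {"dp":[0.57,-0.89,0],"angular":[0,0,0],"fingers":0}

```text
time: 4.7
tool_pos: [520.6, 89.9, 231.5]
tcp_rot: [180.0, -0.0, 9.2]
ft_force: [-0.5, -0.6, 0.1]
finger_gap: 85.3
grip_force: 0.0
```

```bash
python3 go.py 521.5 90.2 128 9.3
```

```text
4.7 [520.6  89.9 231.5] [ 1.7999e+02 -2.0000e-02  9.2000e+00] dp [ 0.0044 -0.001   0.5174] ang [ 0.     -0.0001 -0.0006]
```

>>> step_arm:
  targets:
    - {"dp":[0,0,0.2],"angular":[0,0,0],"fingers":0}
    - {"dp":[0,0,0.35],"angular":[0,0,0],"fingers":0}
    - {"dp":[0,0,0.45],"angular":[0,0,0],"fingers":0}
    - {"dp":[0,0,0.51],"angular":[0,0,0],"fingers":0}
    - {"dp":[0,0,0.51],"angular":[0,0,0],"fingers":0}
    - {"dp":[0,0,0.51],"angular":[0,0,0],"fingers":1}
    - {"dp":[0,0,0.51],"angular":[0,0,0],"fingers":1}
    - {"dp":[0,0,0.51],"angular":[0,0,0],"fingers":1}
  newtons: 30

```text
time: 5.7
tool_pos: [521.1, 90.9, 130.0]
tcp_rot: [180.0, -0.1, 9.3]
ft_force: [-0.4, 0.6, 0.4]
finger_gap: 32.3
grip_force: 0.0
```

>>> step_arm:
  targets:
    - {"dp":[0,0,0],"angular":[0,0,0],"fingers":1}
    - {"dp":[0,0,0],"angular":[0,0,0],"fingers":1}
    - {"dp":[0,0,0],"angular":[0,0,0],"fingers":1}
    - {"dp":[0,0,0],"angular":[0,0,0],"fingers":1}
    - {"dp":[0,0,0],"angular":[0,0,0],"fingers":1}
    - {"dp":[0,0,0],"angular":[0,0,0],"fingers":1}
    - {"dp":[0,0,0],"angular":[0,0,0],"fingers":1}
    - {"dp":[0,0,0],"angular":[0,0,0],"fingers":1}

```text
time: 6.7
tool_pos: [521.1, 89.8, 129.7]
tcp_rot: [179.9, -0.0, 9.3]
ft_force: [-0.8, -5.2, 1.7]
finger_gap: 11.5
grip_force: 33.8
```

>>> step_arm:
  targets:
    - {"dp":[-0.03,0,0],"angular":[0,0,0],"fingers":1}
    - {"dp":[-0.06,0,0],"angular":[0,0,0],"fingers":1}
    - {"dp":[-0.09,0,0],"angular":[0,0,0],"fingers":1}
    - {"dp":[-0.12,0,0],"angular":[0,0,0],"fingers":1}
    - {"dp":[-0.15,0,0],"angular":[0,0,0],"fingers":1}
    - {"dp":[-0.17,0,0],"angular":[0,0,0],"fingers":1}
    - {"dp":[-0.17,0,0],"angular":[0,0,0],"fingers":1}
    - {"dp":[-0.17,0,0],"angular":[0,0,0],"fingers":1}

```text
time: 7.7
tool_pos: [487.5, 83.9, 129.8]
tcp_rot: [179.9, -0.0, 9.3]
ft_force: [-0.2, -7.4, 2.0]
finger_gap: 11.5
grip_force: 34.0
```

>>> step_arm:
  targets:
    - {"dp":[0,0,0],"angular":[0,0,0],"fingers":0}
    - {"dp":[0,0,0],"angular":[0,0,0],"fingers":0}
    - {"dp":[0,0,0],"angular":[0,0,0],"fingers":0}
    - {"dp":[0,0,0],"angular":[0,0,0],"fingers":0}
    - {"dp":[0,0,-0.15],"angular":[0,0,0],"fingers":0}
    - {"dp":[0,0,-0.35],"angular":[0,0,0],"fingers":0}
    - {"dp":[0,0,-0.6],"angular":[0,0,0],"fingers":0}
    - {"dp":[0,0,-0.6],"angular":[0,0,0],"fingers":0}

```text
time: 8.7
tool_pos: [489.7, 85.6, 254.5]
tcp_rot: [180.0, -0.5, 9.3]
ft_force: [-1.2, 0.2, -0.5]
finger_gap: 85.1
grip_force: 0.0
```

```bash
python3 go.py 558.8 -268.5 250 -6.3
```

```text
8.7 [489.7  85.6 254.5] [179.96  -0.5    9.29] dp [0.0549 1.803  0.0246] ang [-0.0001 -0.0028  0.0866]
```

>>> step_arm:
  targets:
    - {"dp":[0,0.25,0],"angular":[0,0,0],"fingers":0}
    - {"dp":[0,0.5,0],"angular":[0,0,0],"fingers":0}
    - {"dp":[0,0.75,0],"angular":[0,0,0],"fingers":0}
    - {"dp":[0.03,0.95,0],"angular":[0,0,0],"fingers":0}
    - {"dp":[0.03,0.95,0],"angular":[0,0,0.05],"fingers":0}
    - {"dp":[0.03,0.95,0],"angular":[0,0,0.086],"fingers":0.4}
    - {"dp":[0.03,0.95,0],"angular":[0,0,0.086],"fingers":0.4}
    - {"dp":[0.03,0.95,0],"angular":[0,0,0.086],"fingers":0.4}

```text
time: 9.7
tool_pos: [523.5, -101.0, 248.8]
tcp_rot: [-180.0, 0.0, -6.0]
ft_force: [-0.4, -0.3, 0.5]
finger_gap: 51.3
grip_force: 0.0
```

```bash
python3 go.py 558.8 -268.5 180 -6.3
```

```text
9.7 [ 523.5 -101.   248.8] [-1.7999e+02  4.0000e-02 -6.0300e+00] dp [0.2636 0.8142 0.3438] ang [-0.      0.0002  0.0015]
```

>>> step_arm:
  targets:
    - {"dp":[0.08,0.25,0],"angular":[0,0,0],"fingers":0.4}
    - {"dp":[0.16,0.5,0],"angular":[0,0,0],"fingers":0.4}
    - {"dp":[0.264,0.75,0],"angular":[0,0,0.002],"fingers":0.4}
    - {"dp":[0.264,0.814,0],"angular":[0,0,0.002],"fingers":0.4}
    - {"dp":[0.264,0.814,0],"angular":[0,0,0.002],"fingers":0.4}
    - {"dp":[0.264,0.814,0.2],"angular":[0,0,0.002],"fingers":0.4}
    - {"dp":[0.264,0.814,0.4],"angular":[0,0,0.002],"fingers":0.4}
    - {"dp":[0.264,0.814,0.4],"angular":[0,0,0.002],"fingers":0.4}

```text
time: 10.7
tool_pos: [556.4, -265.6, 165.5]
tcp_rot: [-179.8, 0.4, -6.4]
ft_force: [-0.3, -0.2, -0.3]
finger_gap: 51.3
grip_force: 0.0
```

```bash
cat > look.py <<'E'
import sys; from fit import *; from go import ext
tag=sys.argv[1]; F={}
for n in ("side","top"):
    cv2.imwrite(f"pics/{n}{tag}.png",snapshot(n)); F[n]=f"pics/{n}{tag}.png"
G=grads(F,1.0); pe=np.load("fit.npz")["pe"]
fin=lambda g:rect(-79-g,-57-g,-6,6,165)+[((-79-g,s*6,125),(-79-g,s*6,165)) for s in(-1,1)]+[((-20-g,-13,115),(-20-g,13,115))]
gs=np.arange(-4,50,1.); sc=[score(pe,fin(g),G,0) for g in gs]; print("gate",gs[np.argsort(sc)[::-1][:3]])
E
python3 look.py 1; python3 go.py 558.8 -268.5 102 -6.3
python3 - <<'E'
from h import *
s=cv2.imread("pics/side1.png")[100:260,230:350]; t=cv2.imread("pics/top1.png")[160:260,280:400]
c=np.hstack([cv2.resize(s,None,fx=3,fy=3),cv2.resize(t,(360,480)[:1]+(300,),interpolation=cv2.INTER_CUBIC) if 0 else cv2.copyMakeBorder(cv2.resize(t,None,fx=3,fy=3),0,180,0,0,0)])
cv2.imwrite("pics/v1.png",c)
E
```

```text
gate [42. 41. 43.]
10.8 [ 559.  -267.7  170.6] [ 1.80e+02 -3.00e-02 -6.46e+00] dp [-0.0006  0.0042  0.343 ] ang [ 0.     -0.0002 -0.0009]
```

View pics/v1.png

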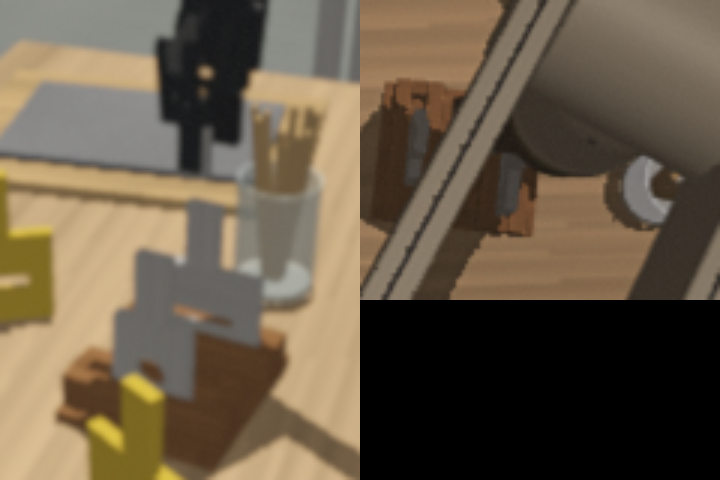

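The side crop shows the fingers right above the wide die's tab (v1 (195,165) over (205,205)). The jar is clear, and the gate is 42 mm open. One projection check, then descend.

Run:
```python
from h import *
print(proj("side",[[559,-267.7,170],[558.8,-268.5,135],[549,-267.7,170],[569,-267.7,170]]))
```

```text
[[298.55614106 151.64455773]
 [298.07719434 167.05537456]
 [303.36755348 152.36853685]
 [293.77565697 150.92475922]]
```

>>> step_arm:
  targets:
    - {"dp":[0,0,0.1],"angular":[0,0,0],"fingers":0.4}
    - {"dp":[0,0,0.2],"angular":[0,0,0],"fingers":0.4}
    - {"dp":[0,0,0.28],"angular":[0,0,0],"fingers":0.4}
    - {"dp":[0,0,0.335],"angular":[0,0,0],"fingers":0.4}
    - {"dp":[0,0,0.335],"angular":[0,0,0],"fingers":0.4}
    - {"dp":[0,0,0.335],"angular":[0,0,0],"fingers":0.4}
    - {"dp":[0,0,0.335],"angular":[0,0,0],"fingers":1}
    - {"dp":[0,0,0.335],"angular":[0,0,0],"fingers":1}
  newtons: 60

```text
time: 11.8
tool_pos: [559.0, -269.0, 103.0]
tcp_rot: [180.0, -0.1, -6.6]
ft_force: [0.8, 0.6, 0.8]
finger_gap: 15.4
grip_force: 0.0
```

>>> step_arm:
  targets:
    - {"dp":[0,0,0],"angular":[0,0,0],"fingers":1}
    - {"dp":[0,0,0],"angular":[0,0,0],"fingers":1}
    - {"dp":[0,0,0],"angular":[0,0,0],"fingers":1}
    - {"dp":[0,0,0],"angular":[0,0,0],"fingers":1}
    - {"dp":[0,0,0],"angular":[0,0,0],"fingers":1}
    - {"dp":[0,0,0],"angular":[0,0,0],"fingers":1}
    - {"dp":[0,0,0],"angular":[0,0,0],"fingers":1}
    - {"dp":[0,0,0],"angular":[0,0,0],"fingers":1}

```text
time: 12.8
tool_pos: [559.1, -269.0, 103.0]
tcp_rot: [180.0, -0.1, -6.6]
ft_force: [0.9, 0.8, 5.6]
finger_gap: 9.0
grip_force: 59.2
```

>>> step_arm:
  targets:
    - {"dp":[0,0,-0.03],"angular":[0,0,0],"fingers":1}
    - {"dp":[0,0,-0.08],"angular":[0,0,0],"fingers":1}
    - {"dp":[0,0,-0.18],"angular":[0,0,0],"fingers":1}
    - {"dp":[0,0,-0.35],"angular":[0,0,0],"fingers":1}
    - {"dp":[0,0,-0.55],"angular":[0,0,0],"fingers":1}
    - {"dp":[0,0,-0.75],"angular":[0,0,0],"fingers":1}
    - {"dp":[0,0,-0.8],"angular":[0,0,0],"fingers":1}
    - {"dp":[0,0,-0.8],"angular":[0,0,0],"fingers":1}

```text
time: 13.8
tool_pos: [558.9, -268.9, 263.1]
tcp_rot: [180.0, -0.1, -6.6]
ft_force: [-0.2, -0.2, -2.2]
finger_gap: 9.0
grip_force: 58.4
```

```bash
python3 go.py 596.5 102.5 260 9.3
```

```text
13.8 [ 558.9 -268.9  263.1] [ 1.7996e+02 -9.0000e-02 -6.5500e+00] dp [-0.0253 -1.8665  0.0141] ang [ 0.0003 -0.0004 -0.0881]
```

>>> step_arm:
  targets:
    - {"dp":[0,-0.08,0],"angular":[0,0,0],"fingers":1}
    - {"dp":[0,-0.2,0],"angular":[0,0,0],"fingers":1}
    - {"dp":[0,-0.4,0],"angular":[0,0,0],"fingers":1}
    - {"dp":[0,-0.6,0],"angular":[0,0,0],"fingers":1}
    - {"dp":[0,-0.75,0],"angular":[0,0,0],"fingers":1}
    - {"dp":[0,-0.87,0],"angular":[0,0,0],"fingers":1}
    - {"dp":[0,-0.92,0],"angular":[0,0,0],"fingers":1}
    - {"dp":[0,-0.92,0],"angular":[0,0,0],"fingers":1}

```text
time: 14.8
tool_pos: [579.4, -84.8, 261.8]
tcp_rot: [-180.0, 0.0, -6.5]
ft_force: [-0.6, -0.7, -1.4]
finger_gap: 9.3
grip_force: 58.5
```

>>> step_arm:
  targets:
    - {"dp":[0,-0.08,0],"angular":[0,0,-0.01],"fingers":1}
    - {"dp":[0,-0.2,0],"angular":[0,0,-0.03],"fingers":1}
    - {"dp":[0,-0.4,0],"angular":[0,0,-0.05],"fingers":1}
    - {"dp":[-0.02,-0.6,0],"angular":[0,0,-0.07],"fingers":1}
    - {"dp":[-0.02,-0.75,0],"angular":[0,0,-0.088],"fingers":1}
    - {"dp":[-0.02,-0.88,0],"angular":[0,0,-0.088],"fingers":1}
    - {"dp":[-0.02,-0.945,0],"angular":[0,0,-0.088],"fingers":1}
    - {"dp":[-0.02,-0.945,0],"angular":[0,0,-0.088],"fingers":1}

```text
time: 15.8
tool_pos: [597.2, 102.6, 262.1]
tcp_rot: [180.0, 0.0, 9.3]
ft_force: [-0.4, -0.4, -1.6]
finger_gap: 9.2
grip_force: 58.6
```

```bash
python3 go.py 596.5 102.5 225 9.3
```

```text
15.8 [597.2 102.6 262.1] [1.80e+02 2.00e-02 9.35e+00] dp [-3.600e-03  1.000e-04  1.857e-01] ang [0.     0.0001 0.0003]
```

>>> step_arm:
  targets:
    - {"dp":[0,0,0.05],"angular":[0,0,0],"fingers":1}
    - {"dp":[0,0,0.12],"angular":[0,0,0],"fingers":1}
    - {"dp":[0,0,0.2],"angular":[0,0,0],"fingers":1}
    - {"dp":[0,0,0.25],"angular":[0,0,0],"fingers":1}
    - {"dp":[0,0,0.275],"angular":[0,0,0],"fingers":1}
    - {"dp":[0,0,0.275],"angular":[0,0,0],"fingers":1}
    - {"dp":[0,0,0.275],"angular":[0,0,0],"fingers":1}
    - {"dp":[0,0,0.275],"angular":[0,0,0],"fingers":1}

```text
time: 16.8
tool_pos: [597.6, 102.3, 208.0]
tcp_rot: [180.0, -0.1, 9.3]
ft_force: [-0.3, 0.2, -1.0]
finger_gap: 9.1
grip_force: 58.6
```

```bash
cat > l2.py <<'E'
from fit import *; from bench import sense
s=sense(); F={}
for n in ("side","top"):
    F[n]=f"pics/{n}2.png"; cv2.imwrite(F[n],snapshot(n))
p=np.array(s["tool_pos"]); z0=p[2]-93; pe=np.load("fit.npz")["pe"]
D=[((-45,5,75),(-13,5,75)),((13,5,75),(45,5,75)),((-45,5,0),(45,5,0)),((-45,5,0),(-45,5,75)),((45,5,0),(45,5,75)),((-26,5,31.5),(26,5,31.5)),((-26,5,43.5),(26,5,43.5))]
b,r=fit([p[0],p[1],np.radians(9.3)],D,{"side":F["side"]},z0)
# side fit of extruder rim in the same camera for comparison
print("tcp",p.round(1),"die side",b[:2].round(1),np.degrees(b[2]).round(2),"z0",z0)
S=cv2.resize(cv2.imread(F["side"])[165:345,110:320],None,fx=3.3,fy=3.3)
draw(S,"side",b,D,z0,(0,255,0),3.3,np.array((110,165))); draw(S,"side",pe,EXT,0,(0,0,255),3.3,np.array((110,165)))
cv2.imwrite("pics/v2.png",S)
E
python3 l2.py
```

```text
tcp [597.6 102.3 208. ] die side [600.8  92.8] 12.07 z0 115.03635824015132
```

View pics/v2.png

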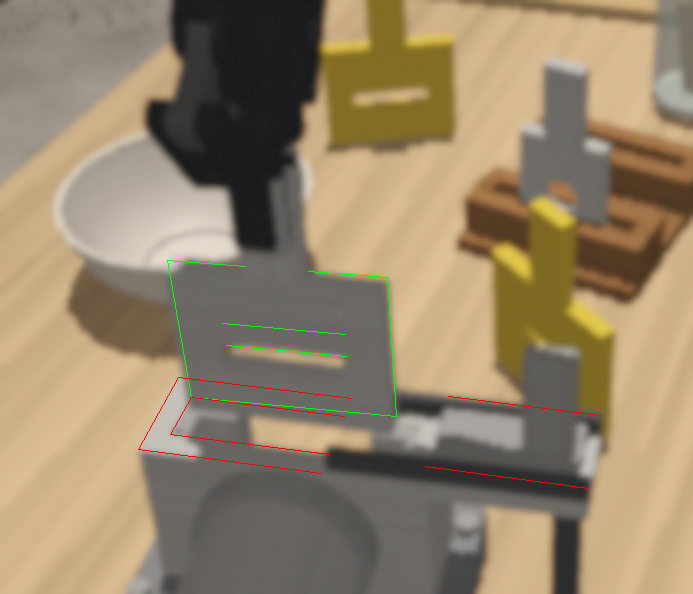

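The side view shows the die hanging above the slot, bottom edge from v2 (190,400) to (395,427). My assumed slit height was wrong and pulled the fit off, so I'll refit on the outline only.

```bash
cat > l3.py <<'E'
from fit import *
import sys
p=np.array([597.6,102.3,208.]); pe=np.load("fit.npz")["pe"]; F={"side":sys.argv[1]}; ZT=float(sys.argv[2]) if len(sys.argv)>2 else 115
D=[((-45,5,75),(-15,5,75)),((15,5,75),(45,5,75)),((-45,5,0),(45,5,0)),((-45,5,0),(-45,5,75)),((45,5,0),(45,5,75))]
for z0 in ZT+np.array([-4,-2,0,2,4]):
    b,r=fit([p[0],p[1],np.radians(9.3)],D,F,z0)
    a=pe[2]; d=b[:2]-pe[:2]
    print(z0,b[:2].round(1),np.degrees(b[2]).round(2),round(r),"rel",round(d@[np.cos(a),np.sin(a)],1),round(d@[-np.sin(a),np.cos(a)],1))
for q in ((597.6,102.3,.1623),(596.5,102.5,.1623)): print(score(q,D,grads(F,.8),115))
# local side-only refinement of extruder rim near the joint fit
R=[EXT[i] for i in (1,2,4,5)]
print("ext side", [x for x in fit(pe,R,{"side":"pics/side0.png"})])
S=cv2.resize(cv2.imread(F["side"])[220:340,140:300],None,fx=5,fy=5)
draw(S,"side",(597.6,102.3,.1623),D,ZT,(0,255,0),5,np.array((140,220))); draw(S,"side",pe,EXT,0,(0,0,255),5,np.array((140,220)))
cv2.imwrite("pics/v3.png",S)
E
python3 l3.py pics/side2.png
```

```text
111 [603.1  89.6] 13.75 8728 rel 4.4 -13.8
113 [601.9  91.8] 13.88 8854 rel 3.6 -11.4
115 [600.8  94. ] 13.97 8971 rel 2.9 -9.0
117 [599.6  96.3] 14.08 9088 rel 2.1 -6.6
119 [598.1  98.7] 13.74 9232 rel 1.0 -3.9
5839.6313
6682.558
ext side [array([610.97406086, 110.91905901,  -0.77915054]), np.float64(4903.29931640625)]
```

View pics/v3.png

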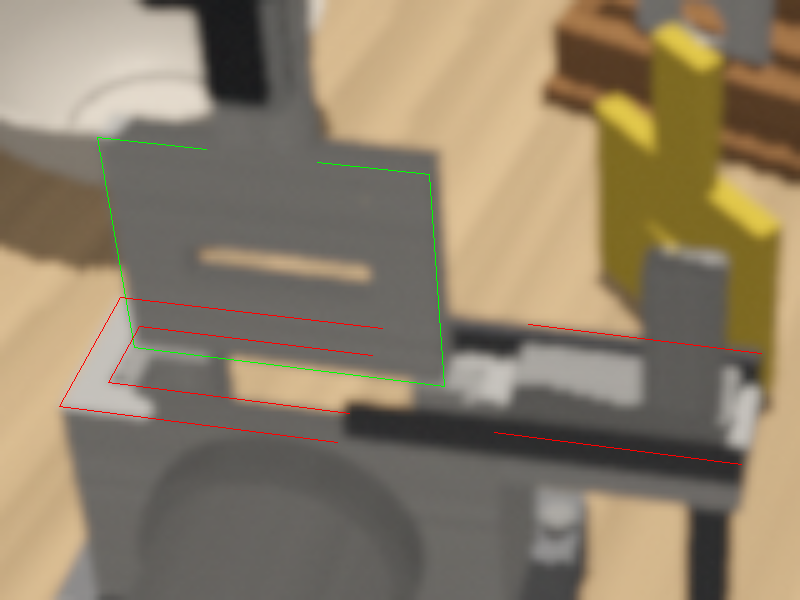

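The top edge I was matching is the die's far edge (its top face is visible). With that in mind, the TCP-predicted outline nearly coincides with the image. One refit with the right edges.

```bash
cat > l4.py <<'E'
from fit import *
D=[((-45,-5,75),(-15,-5,75)),((15,-5,75),(45,-5,75)),((-45,5,0),(45,5,0)),((-45,5,0),(-45,5,75)),((45,5,0),(45,5,75))]
pe=np.load("fit.npz")["pe"]
for z0 in (113,115,117):
    b,r=fit([597,102,.1623],D,{"side":"pics/side2.png"},z0)
    a=pe[2]; d=b[:2]-pe[:2]
    print(z0,b[:2].round(1),np.degrees(b[2]).round(2),round(r),"rel",round(d@[np.cos(a),np.sin(a)],1),round(d@[-np.sin(a),np.cos(a)],1))
E
python3 l4.py; python3 go.py 596.5 102.5 196 9.3
```

```text
113 [598.2  98.8] 9.95 11068 rel 1.1 -3.9
115 [596.9 100.9] 9.52 11075 rel 0.1 -1.6
117 [595.7 102.9] 9.34 11080 rel -0.7 0.5
16.9 [597.5 102.3 207.8] [ 1.80e+02 -5.00e-02  9.29e+00] dp [-0.0048 -0.0018  0.0591] ang [ 0.     -0.0003 -0.0001]
```

Measured in the same camera, the die is within about 1 mm of the slot axis with matching yaw. Lowering slowly and watching the force.

>>> step_arm:
  targets:
    - {"dp":[0,0,0.015],"angular":[0,0,0],"fingers":1}
    - {"dp":[0,0,0.03],"angular":[0,0,0],"fingers":1}
    - {"dp":[0,0,0.04],"angular":[0,0,0],"fingers":1}
    - {"dp":[0,0,0.05],"angular":[0,0,0],"fingers":1}
    - {"dp":[0,0,0.06],"angular":[0,0,0],"fingers":1}
    - {"dp":[0,0,0.07],"angular":[0,0,0],"fingers":1}
    - {"dp":[0,0,0.08],"angular":[0,0,0],"fingers":1}
    - {"dp":[0,0,0.08],"angular":[0,0,0],"fingers":1}

```text
time: 17.9
tool_pos: [597.1, 102.3, 191.1]
tcp_rot: [-180.0, 0.0, 9.3]
ft_force: [-0.8, 0.5, -1.4]
finger_gap: 9.2
grip_force: 58.6
```

>>> step_arm:
  targets:
    - {"dp":[0,0,0.015],"angular":[0,0,0],"fingers":1}
    - {"dp":[0,0,0.03],"angular":[0,0,0],"fingers":1}
    - {"dp":[0,0,0.05],"angular":[0,0,0],"fingers":1}
    - {"dp":[0,0,0.07],"angular":[0,0,0],"fingers":1}
    - {"dp":[0,0,0.09],"angular":[0,0,0],"fingers":1}
    - {"dp":[0,0,0.11],"angular":[0,0,0],"fingers":1}
    - {"dp":[0,0,0.13],"angular":[0,0,0],"fingers":1}
    - {"dp":[0,0,0.13],"angular":[0,0,0],"fingers":1}

```text
time: 18.9
tool_pos: [596.9, 102.2, 164.8]
tcp_rot: [-180.0, 0.0, 9.3]
ft_force: [1.3, 0.5, -2.0]
finger_gap: 8.8
grip_force: 58.6
```

>>> step_arm:
  targets:
    - {"dp":[0,0,0.025],"angular":[0,0,0],"fingers":1}
    - {"dp":[0,0,0.05],"angular":[0,0,0],"fingers":1}
    - {"dp":[0,0,0.08],"angular":[0,0,0],"fingers":1}
    - {"dp":[0,0,0.11],"angular":[0,0,0],"fingers":1}
    - {"dp":[0,0,0.14],"angular":[0,0,0],"fingers":1}
    - {"dp":[0,0,0.165],"angular":[0,0,0],"fingers":1}
    - {"dp":[0,0,0.18],"angular":[0,0,0],"fingers":1}
    - {"dp":[0,0,0.18],"angular":[0,0,0],"fingers":1}

```text
time: 19.9
tool_pos: [597.0, 102.2, 128.9]
tcp_rot: [-180.0, 0.0, 9.3]
ft_force: [-0.7, 0.6, -1.7]
finger_gap: 9.3
grip_force: 58.5
```

>>> step_arm:
  targets:
    - {"dp":[0,0,0.005],"angular":[0,0,0],"fingers":1}
    - {"dp":[0,0,0.01],"angular":[0,0,0],"fingers":1}
    - {"dp":[0,0,0.015],"angular":[0,0,0],"fingers":1}
    - {"dp":[0,0,0.02],"angular":[0,0,0],"fingers":1}
    - {"dp":[0,0,0.024],"angular":[0,0,0],"fingers":1}
    - {"dp":[0,0,0.028],"angular":[0,0,0],"fingers":1}
    - {"dp":[0,0,0.028],"angular":[0,0,0],"fingers":1}
    - {"dp":[0,0,0.028],"angular":[0,0,0],"fingers":1}

```text
time: 20.9
tool_pos: [597.1, 102.3, 123.6]
tcp_rot: [-180.0, 0.0, 9.3]
ft_force: [0.4, 0.9, -2.6]
finger_gap: 9.4
grip_force: 58.5
```

>>> step_arm:
  targets:
    - {"dp":[0,0,0.002],"angular":[0,0,0],"fingers":1}
    - {"dp":[0,0,0.004],"angular":[0,0,0],"fingers":1}
    - {"dp":[0,0,0.006],"angular":[0,0,0],"fingers":1}
    - {"dp":[0,0,0.008],"angular":[0,0,0],"fingers":1}
    - {"dp":[0,0,0.01],"angular":[0,0,0],"fingers":1}
    - {"dp":[0,0,0.01],"angular":[0,0,0],"fingers":1}
    - {"dp":[0,0,0.01],"angular":[0,0,0],"fingers":1}
    - {"dp":[0,0,0.01],"angular":[0,0,0],"fingers":1}

```text
time: 21.9
tool_pos: [597.5, 102.3, 123.0]
tcp_rot: [180.0, -0.0, 9.3]
ft_force: [-4.4, 1.4, 7.6]
finger_gap: 9.1
grip_force: 60.1
```

Bottom contact at the expected height (TCP 123, +7.6 N). Releasing and rising.

>>> step_arm:
  targets:
    - {"dp":[0,0,0],"angular":[0,0,0],"fingers":0.3}
    - {"dp":[0,0,0],"angular":[0,0,0],"fingers":0.3}
    - {"dp":[0,0,0],"angular":[0,0,0],"fingers":0.3}
    - {"dp":[0,0,0],"angular":[0,0,0],"fingers":0.3}
    - {"dp":[0,0,-0.1],"angular":[0,0,0],"fingers":0.3}
    - {"dp":[0,0,-0.3],"angular":[0,0,0],"fingers":0.3}
    - {"dp":[0,0,-0.5],"angular":[0,0,0],"fingers":0.3}
    - {"dp":[0,0,-0.5],"angular":[0,0,0],"fingers":0.3}

```text
time: 22.9
tool_pos: [600.1, 102.5, 228.5]
tcp_rot: [180.0, -0.6, 9.3]
ft_force: [-0.2, -0.7, 0.6]
finger_gap: 59.9
grip_force: 0.0
```

```bash
python3 look.py 3
python3 - <<'E'
from go import *
print(ext(-110),ext(-100))
E
python3 go.py 487.9 84.5 223 9.3
python3 - <<'E'
from fit import *
D=[((-13,5,85),(-13,5,125)),((13,5,85),(13,5,125)),((-13,-5,125),(13,-5,125))]
pe=np.load("fit.npz")["pe"]
for z in (28,30,32):
    b,r=fit([596.5,102.5,.1623],D,{"side":"pics/side3.png"},z); print(z,b,r)
E
```

```text
gate [42. 41. 43.]
(np.float64(487.9458711952512), np.float64(84.72357967863027)) (np.float64(497.81442835931927), np.float64(86.33961788966388))
23.0 [597.9 102.3 223.5] [ 1.7999e+02 -1.5000e-01  9.2900e+00] dp [-0.5571 -0.0008  0.001 ] ang [ 0.0001 -0.0008 -0.0001]
28 [5.97058148e+02 1.00378162e+02 2.27934969e-01] 6951.8330078125
30 [5.95760688e+02 1.02335786e+02 2.26141620e-01] 6973.75927734375
32 [5.94473468e+02 1.04373914e+02 2.31114495e-01] 6998.31884765625
```

>>> step_arm:
  targets:
    - {"dp":[-0.1,0,0],"angular":[0,0,0],"fingers":0.3}
    - {"dp":[-0.3,0,0],"angular":[0,0,0],"fingers":0.3}
    - {"dp":[-0.5,0,0],"angular":[0,0,0],"fingers":0.3}
    - {"dp":[-0.556,0.003,0],"angular":[0,0,0],"fingers":0.3}
    - {"dp":[-0.556,0.003,0],"angular":[0,0,0],"fingers":0.3}
    - {"dp":[-0.556,0.003,0.15],"angular":[0,0,0],"fingers":0.3}
    - {"dp":[-0.556,0.003,0.35],"angular":[0,0,0],"fingers":0.3}
    - {"dp":[-0.556,0.003,0.45],"angular":[0,0,0],"fingers":0.3}

```text
time: 24.0
tool_pos: [487.2, 83.7, 129.0]
tcp_rot: [-180.0, 0.2, 9.3]
ft_force: [0.4, 0.3, -0.4]
finger_gap: 59.9
grip_force: 0.0
```

>>> step_arm:
  targets:
    - {"dp":[0,0,0.01],"angular":[0,0,0],"fingers":0.3}
    - {"dp":[0,0,0.01],"angular":[0,0,0],"fingers":1}
    - {"dp":[0,0,0.01],"angular":[0,0,0],"fingers":1}
    - {"dp":[0,0,0.01],"angular":[0,0,0],"fingers":1}
    - {"dp":[0,0,0.01],"angular":[0,0,0],"fingers":1}
    - {"dp":[0,0,0.01],"angular":[0,0,0],"fingers":1}
    - {"dp":[0,0,0.01],"angular":[0,0,0],"fingers":1}
    - {"dp":[0,0,0.01],"angular":[0,0,0],"fingers":1}
  newtons: 40

```text
time: 25.0
tool_pos: [488.5, 84.0, 131.0]
tcp_rot: [-180.0, -0.1, 9.3]
ft_force: [-0.3, 1.8, 4.9]
finger_gap: 11.7
grip_force: 39.6
```

Gripped. Pushing the gate home by 42 mm first.

>>> step_arm:
  targets:
    - {"dp":[0.03,0,0],"angular":[0,0,0],"fingers":1}
    - {"dp":[0.06,0,0],"angular":[0,0,0],"fingers":1}
    - {"dp":[0.09,0,0],"angular":[0,0,0],"fingers":1}
    - {"dp":[0.12,0,0],"angular":[0,0,0],"fingers":1}
    - {"dp":[0.15,0,0],"angular":[0,0,0],"fingers":1}
    - {"dp":[0.18,0,0],"angular":[0,0,0],"fingers":1}
    - {"dp":[0.2,0,0],"angular":[0,0,0],"fingers":1}
    - {"dp":[0.2,0,0],"angular":[0,0,0],"fingers":1}

```text
time: 26.0
tool_pos: [528.1, 91.0, 131.1]
tcp_rot: [-180.0, -0.1, 9.3]
ft_force: [0.6, 4.6, 5.0]
finger_gap: 11.6
grip_force: 39.6
```

>>> step_arm:
  targets:
    - {"dp":[0.005,0,0],"angular":[0,0,0],"fingers":1}
    - {"dp":[0.01,0,0],"angular":[0,0,0],"fingers":1}
    - {"dp":[0.015,0,0],"angular":[0,0,0],"fingers":1}
    - {"dp":[0.015,0,0],"angular":[0,0,0],"fingers":1}
    - {"dp":[0.015,0,0],"angular":[0,0,0],"fingers":1}
    - {"dp":[0.015,0,0],"angular":[0,0,0],"fingers":1}
    - {"dp":[0.015,0,0],"angular":[0,0,0],"fingers":1}
    - {"dp":[0.015,0,0],"angular":[0,0,0],"fingers":1}

```text
time: 27.0
tool_pos: [529.5, 91.2, 131.0]
tcp_rot: [-180.0, 0.0, 9.3]
ft_force: [-9.8, 2.7, 11.2]
finger_gap: 11.7
grip_force: 40.5
```

The force rises right at the expected home position (529.4). One small extra push to confirm, then release.

>>> step_arm:
  targets:
    - {"dp":[0.005,0,0],"angular":[0,0,0],"fingers":1}
    - {"dp":[0.01,0,0],"angular":[0,0,0],"fingers":1}
    - {"dp":[0.01,0,0],"angular":[0,0,0],"fingers":1}
    - {"dp":[0.01,0,0],"angular":[0,0,0],"fingers":1}
    - {"dp":[0.01,0,0],"angular":[0,0,0],"fingers":1}
    - {"dp":[0.01,0,0],"angular":[0,0,0],"fingers":1}
    - {"dp":[0.01,0,0],"angular":[0,0,0],"fingers":1}
    - {"dp":[0.01,0,0],"angular":[0,0,0],"fingers":1}

```text
time: 28.0
tool_pos: [529.5, 91.3, 131.0]
tcp_rot: [-180.0, 0.3, 9.3]
ft_force: [-21.7, -0.6, 20.7]
finger_gap: 11.5
grip_force: 41.6
```

>>> step_arm:
  targets:
    - {"dp":[-0.008,0,0],"angular":[0,0,0],"fingers":0.3}
    - {"dp":[-0.008,0,0],"angular":[0,0,0],"fingers":0.3}
    - {"dp":[-0.008,0,0],"angular":[0,0,0],"fingers":0.3}
    - {"dp":[-0.008,0,0],"angular":[0,0,0],"fingers":0.3}
    - {"dp":[-0.008,0,-0.1],"angular":[0,0,0],"fingers":0.3}
    - {"dp":[-0.008,0,-0.3],"angular":[0,0,0],"fingers":0.3}
    - {"dp":[-0.008,0,-0.5],"angular":[0,0,0],"fingers":0.3}
    - {"dp":[-0.008,0,-0.7],"angular":[0,0,0],"fingers":0.3}

```text
time: 29.0
tool_pos: [530.3, 90.7, 270.8]
tcp_rot: [-180.0, 0.0, 9.3]
ft_force: [0.4, 0.2, 0.4]
finger_gap: 59.5
grip_force: 0.0
```

>>> step_arm:
  targets:
    - {"dp":[0,0.25,0],"angular":[0,0,0],"fingers":0.3}
    - {"dp":[0,0.5,0],"angular":[0,0,0],"fingers":0.3}
    - {"dp":[0,0.75,0],"angular":[0,0,0],"fingers":0.3}
    - {"dp":[0,0.9,0],"angular":[0,0,0],"fingers":0.3}
    - {"dp":[0,0.9,0],"angular":[0,0,0],"fingers":0.3}
    - {"dp":[0,0.9,0],"angular":[0,0,0],"fingers":0.3}
    - {"dp":[0,0.9,0],"angular":[0,0,0],"fingers":0.3}
    - {"dp":[0,0.9,0],"angular":[0,0,0],"fingers":0.3}

```text
time: 30.0
tool_pos: [559.5, -86.0, 269.8]
tcp_rot: [180.0, -0.0, 9.4]
ft_force: [-0.1, 0.7, -0.1]
finger_gap: 59.7
grip_force: 0.0
```

```bash
python3 look.py 4
python3 - <<'E'
from h import *
s=cv2.imread("pics/side4.png")[200:360,130:330]; t=cv2.imread("pics/top4.png")[160:265,150:250]
cv2.imwrite("pics/v4.png",np.hstack([cv2.resize(s,None,fx=2.3,fy=2.3),cv2.copyMakeBorder(cv2.resize(t,(330,346)),0,22,0,0,0)]))
E
```

```text
gate [1. 0. 2.]
```

View pics/v4.png

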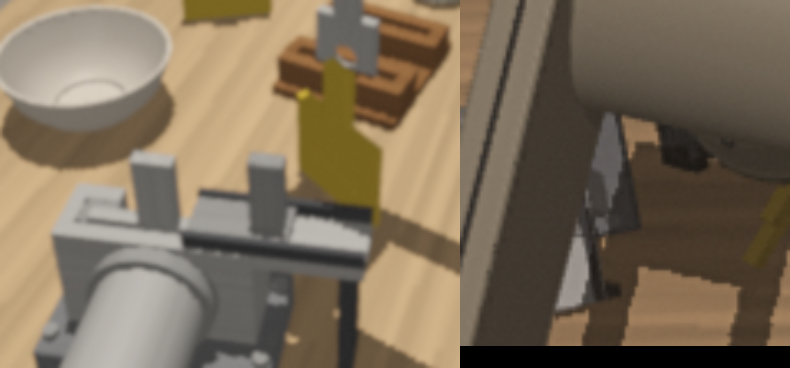

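The side view shows the die seated, with only its tab standing above the head at v4 (155,190). The gate is home with its handle at (267,195), and the narrow die is still in the rack.

```bash
python3 -c "
from bench import *
print(hand_in())"
```

```text
the job is handed in; nothing more can be done
None
```

I fitted the strip die into the extruder slot, slid the gate home over its shoulder (about 1 mm from its stop by camera), and handed the job in at about 30 s; no verdict came back.

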